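Slide the platter out over the ledge for picking up

TASK

The flat white platter lies flush on the granite, so nobody can get a hand under it: push it along the stone with the fingertips until its long front side sticks out about 50 mm over the front edge of the paver (the long edge nearest the robot), parallel to that edge, and leave it resting there. Only slide it: do not pinch, lift or tip it, and leave everything else on the ledge where it stands.

Things in the scene. Friction and masses are not known exactly. Their poses are not given: they have to be found in the camera images.
- ledge: Fixed ledge: red bricks topped by a level grey granite paver 400 mm deep, 900 wide, 40 thick, its smooth top 116 mm above the robot's bench, its front 25 mm out past the bricks. Origin on the bench straight below the middle of the paver's front edge (the long edge nearest the robot); x points away from the robot (stone from x = 0 to 400 mm), y left along the edge (-450 to 450), z up.
- platter: Flat white melamine platter, loose: 150 mm along x, 240 along y, 10 thick, 20 mm corner radii, upright sides, flat underside; the 12 mm wide border stands 2.5 mm above the middle. 0.3 to 0.6 kg, dry friction. Origin at the centre of its underside, x away from the robot, z up: long sides at x = -75 (front) and +75 mm (rear). Starts wholly on the stone, turned up to 20 degrees from the edge.
- platter_front_left (a point): Left end of the straight part of the platter's front long side, on the underside: 75 mm towards the front and 100 mm to the left (+y) of the platter's origin.
- platter_front_right (a point): Right end of the straight part of the platter's front long side, on the underside: 75 mm towards the front and 100 mm to the right (-y) of the platter's origin.
- carousel: Foot of the stainless two-tier spice carousel, fixed on the left part of the ledge; the whole carousel is 164 mm across and 290 mm tall. Origin at the centre of its underside. Bystander.
- carousel_jar (a point): Top of one of the glass jars on the carousel's lower tier, 57 mm from the carousel's axis and 100 mm above the stone; the rack turns freely about the upright axis.
- skewer_cup: White ceramic cup 76 mm across and 85 mm tall holding a bundle of bamboo skewers that reach 180 mm above the stone; loose, 0.32 kg. Origin at the centre of its underside. Bystander.
- flipper: Black nylon flipper lying flat, 332 mm long, slotted blade 72 mm wide and 3 mm thick, handle 32 mm high at most; loose. Origin where the neck meets the blade, on the stone; the blade reaches 108 mm along +x, the handle 225 mm along -x. Bystander.
- lid_lifter: Small steel camp-oven lid lifter of bent 10 mm bar, lying flat behind the platter; 185 mm long along its y (loop handle at +y, hook at -y), x from -25 to +41 mm, 10 mm high; loose. Origin on the bar, on the stone. Bystander.
- oil_bottle: Green glass oil bottle 60 mm across, 200 mm tall, loose. Origin at the centre of its underside. Bystander.
- spice_jar: Single glass spice jar with steel cap, 43 mm across, 85 mm tall, loose. Origin at the centre of its underside. Bystander.
- ramekin: Small terracotta ramekin 76 mm across, 42 mm tall, loose. Origin at the centre of its underside. Bystander.

How it is judged (in metres and radians):
On the way:
1. the platter is pushed by the fingers while it lies on the stone (contact force between the fingers and platter above 0.2 N and distance of platter from where it was at the start of the episode above 0.005 m), for 0.05 s.
At the end, for the whole second after the job is handed in: Both ends of the platter's front long side stick out 40 to 60 mm past the front edge of the paver (50 mm, give or take 10), and the platter lies flat and at rest on the stone (x of platter_front_left in the frame of ledge between -0.06 and -0.04 m and x of platter_front_right in the frame of ledge between -0.06 and -0.04 m and height (world z) of platter between 0.113 and 0.119 m and angle between platter's own z axis and vertical below 0.03 rad and linear speed of platter below 0.01 m/s); the robot touches nothing.
It fails at once if the platter is lifted, tipped up or pushed off the stone (height (world z) of platter above 0.124 m or height (world z) of platter below 0.108 m or angle between platter's own z axis and vertical above 0.1 rad).
It fails at once if the spice carousel is turned (a jar shifts more than 20 mm) (distance of carousel_jar from where it was at the start of the episode above 0.02 m).
It fails at once if the cup, the bottle, the jar, the ramekin, the flipper or the lid lifter is shifted more than 15 mm or tipped (distance of any of skewer_cup, flipper, lid_lifter, oil_bottle, spice_jar, ramekin from where it was at the start of the episode above 0.015 m or angle between any of skewer_cup, flipper, lid_lifter, oil_bottle, spice_jar, ramekin's own z axis and vertical above 0.3 rad).
It also fails if it takes over 42 s, if anything falls off the work surface, if the arm or the gripper's body presses on something with over 40 N, if the wrist force passes 120 N, or if a joint passes its speed limit or range.

ROBOT

A 6-joint arm with a two-finger parallel gripper is mounted at the origin on the work surface. World frame = base frame: x ahead of the robot, y to its left, z up, the work surface at z = 0. Lengths are in m, angles in degrees, forces in N, time in s.
With the tool pointing down it reaches from about 0.375 to 0.9 m from the base axis. Payload 3.1 kg.
Tool frame: the origin (TCP) lies at the very end of the fingers, on their centre line; the grasp point (between the pads) lies 19 mm behind it (grip_point_offset is the distance from the TCP to the grasp point, in m); y points along the fingers, x is the direction in which the jaws open and shut, and the axes are right-handed (so a half turn about y gives the same grasp; the last joint's range is limited). The gripper opens to 87 mm and grips with 3 to 60 N. Pads are 19 mm wide; open, the fingers measure 117 mm over their backs; the gripper's body (75 mm by 190 mm) begins 51 mm behind the grasp point.
Start: joints at [59.559, 30.224, 82.088, -0, 67.689, -10.227], TCP at [0.216, 0.586, 0.223] pointing down, gripper open.
Joint ranges: [-176.69, 176.69], [-43.24, 126.21], [12.49, 139.97], [-82, 262], [0, 151.66], [-163.58, 163.58]. Speed limits (degrees/s): [159.86, 159.86, 180, 180, 180, 180].

INTERFACE

Orientations are given as a 3x3 rotation matrix whose columns are the frame's x, y, z axes.
In Python, from rig import * gives the robot as it stands.
- The arm moves only by the tool send_rows, never from a script. Its argument "moves" is text: rows parted by semicolons, each of 5 numbers parted by spaces: the finger opening in mm, from 0 to 87, then the shift along the tool's x, y, z in mm, then the turn about the tool's y in degrees. In form: fingers dx dy dz yaw; .... A call has 1 to 20 rows; each row shifts and turns the commanded pose from where the row before left it, along the tool's axes as they then stand; what a row does not reach is not made up. A row lasts 1/12 s, in which the tool goes at most 41.7 mm and 7.16 degrees, less where a joint would pass 70% of its speed; a pose out of reach is approached as far as the arm can. A call is refused whole if a number of a shift passes 41.7 or a number of a turn 7.16, either way. A call with a gripper value outside its range is refused whole. The fingers move at their own pace and stop on an object; the grip force is fixed at half the most. Time passes only in rows, so rows that do not move let the fingers close. It gives the time, the measured TCP pose, the force and the opening at its end, in the units of the state.
- read_state(): the state, without advancing time (a new reading comes with each control period).
- capture(name): name is "side" or "top" or "wrist"; returns a dict with "image" (420x560x3 uint8, blue, green, red), "z_map" (420x560 float32, m along the optical axis (not along the pixel's ray), 0 where there is no reading), "mtx" (3x3 intrinsics, pixels), "origin" and "rotation" of the camera in the world; the wrist camera has in their place "tool_from_camera" (4x4, takes a point from camera to tool coordinates, whose origin is the TCP and whose axes are the tool frame's). Camera axes: x right, y up, looking along -z (the intrinsics and any distortion apply to the point x, -y, -z); pixel columns grow to the right and rows downward; lengths in m; the calibration is good to about 2 mm. A picture is of the moment at which its call begins: read the wrist's pose just before it.
- hand_in(): hands the job in, once; it reports no verdict.
Trained networks look in a picture, given as the dict that the camera call returned (one of the last four; its "shot" number tells which), for a name from the list of things; names that differ only in an ending like _2 or _b are one class to them, and where a whole thing is asked for, a point or a joint stands for the part that bears it (a point fixed in the world has none). Each returns a list of dicts, best first, with "p" (0 to 1); they miss things now and then, are a little off and sometimes report something else, mostly with a low value. They report only what shows in the picture. A call takes as long as a camera call.
- search_frame(picture, name): "bbox" ([left, top, right, bottom] in pixels, round what is visible of it).
- masks_of(picture, name): "region" (420x560 bool, what is visible of it) and "bbox" ([left, top, right, bottom] in pixels, round what is visible of it).
- mark_of(picture, name): "pixel" ([row, column] in pixels: a listed point, or the origin of a listed thing).
The state is a dict: "time_s": time; "joint_positions": joint angles; "qvel": joint speeds; "tau": joint torques, N m; "position": TCP position; "tcp_rot": TCP orientation; "force": force on the tool from outside, world axes, zero at the start; "moment": the same for the moment, N m; "opening": opening from 0.0 (shut) to 1.0 (fully open).
Only numpy, scipy, OpenCV 4.12 (cv2) and the standard library are available. Lean on these libraries where they do the work, as an engineer would, in place of code of your own. Each camera call takes 0.05 s, during which the arm holds its last target. There are 200 camera calls.

## Working session

There is one attempt and no reset: what is moved stays moved. The work goes in short steps, Python scripts to look and compute and a tool call to move; the robot and the scene stay as the last step left them, time stands still between calls to the robot, and variables do not carry over. Pictures are saved under pics/ and viewed, about 8 in all and at most 12, crops included, and the job is handed in when it is done.

Besides the shell and the picture viewer there is one more tool, called after "Call:" by a JSON object that holds its "op" and its "data". send_rows: Moves the arm, as the interface text tells. Its arguments: {"type":"object","properties":{"moves":{"type":"string"}},"required":["moves"]}

```bash
mkdir -p pics; ls
cat > h.py <<'E'
from rig import *
import numpy as np, cv2
def world(p,px,st=None):
    """px: Nx2 (row,col) -> world points using depth"""
    px=np.atleast_2d(px).astype(int); K=p["mtx"]
    z=p["z_map"][px[:,0],px[:,1]]
    x=(px[:,1]-K[0,2])/K[0,0]*z; y=(px[:,0]-K[1,2])/K[1,1]*z
    c=np.stack([x,-y,-z],1)
    if "origin" in p: return c@np.array(p["rotation"]).T+np.array(p["origin"])
    T=np.array(p["tool_from_camera"]); t=c@T[:3,:3].T+T[:3,3]
    return t@np.array(st["tcp_rot"]).T+np.array(st["position"])
E
python3 - <<'E'
from h import *
s=read_state(); print(s)
for n in ("top","side"):
    p=capture(n); cv2.imwrite(f"pics/{n}1.png",p["image"]); print(n,p["origin"],np.round(p["rotation"],3).tolist(),p["mtx"].tolist())
    for o in ("platter","lid_lifter","flipper","ramekin","spice_jar","oil_bottle","skewer_cup","carousel"):
        for m in masks_of(p,o)[:1]:
            w=world(p,np.argwhere(m["region"]&(p["z_map"]>0)))
            print(o,round(m["p"],2),m["bbox"],np.round(np.percentile(w,[1,50,99],axis=0),3).tolist())
    for o in ("ledge","platter_front_left","platter_front_right","platter"):
        for m in mark_of(p,o)[:1]: print(o,m["p"],m["pixel"],world(p,m["pixel"]))
E
```

```text
pics
{'time_s': 0.0, 'joint_positions': array([ 5.95569449e+01,  3.02768440e+01,  8.21585977e+01, -2.24881750e-03,
        6.76866910e+01, -1.02253697e+01]), 'qvel': array([-0.07368803, -0.03166302, -0.01684792,  0.06553517,  0.00634374,
       -0.05091418]), 'tau': array([-3.12211869e-04, -4.40043640e+01, -1.76595908e+01,  6.34004991e-02,
        5.80443267e-02, -1.49971606e-04]), 'position': array([0.21557388, 0.58585551, 0.22158209]), 'tcp_rot': array([[ 3.45572741e-01, -1.04874735e-03, -9.38391379e-01],
       [ 9.38389606e-01, -1.85613593e-03,  3.45574163e-01],
       [-2.10420195e-03, -9.99997727e-01,  3.42703632e-04]]), 'force': array([-0.68867931,  0.12609622, -0.40485715]), 'moment': array([-0.02312171, -0.03080874,  0.02393305]), 'opening': 0.9997821824333019}
top [ 0.44986056 -0.02211859  1.37888583] [[-0.011, 0.992, -0.126], [-1.0, -0.01, 0.003], [0.002, 0.126, 0.992]] [[541.2658956886871, 0.0, 281.9926806273301], [0.0, 541.2658956886871, 212.20113208865627], [0.0, 0.0, 1.0]]
platter 0.56 [244.4, 202.8, 354.0, 277.4] [[0.467, -0.179, 0.116], [0.543, -0.061, 0.124], [0.621
[... 1833 characters left out ...]
 [[0.436, 0.245, 0.114], [0.456, 0.305, 0.181], [0.477, 0.313, 0.203]]
oil_bottle 0.81 [292.2, 67.8, 315.9, 134.2] [[0.56, -0.331, 0.119], [0.587, -0.303, 0.215], [0.616, -0.292, 0.316]]
skewer_cup 0.73 [257.5, 73.2, 287.5, 134.0] [[0.643, -0.645, 0.013], [0.675, -0.31, 0.18], [0.732, -0.286, 0.279]]
carousel 0.62 [209.4, 230.4, 302.0, 359.4] [[0.519, 0.227, 0.131], [0.591, 0.324, 0.271], [0.67, 0.369, 0.389]]
ledge 0.59 [246.1, 356.3] [[0.41534446 0.05785383 0.11192329]]
platter_front_left 0.59 [233.7, 335.1] [[0.46574079 0.03781149 0.12392296]]
platter_front_right 0.83 [174.8, 339.0] [[ 0.47370985 -0.16627974  0.11621882]]
platter 0.85 [202.8, 300.3] [[ 0.55768311 -0.04365034  0.12533097]]
```

```bash
cat > m.py <<'E'
from h import *
def edge_and_platter(p,st=None,zt=0.116):
    H,W=p["z_map"].shape
    g=np.argwhere(p["z_map"]>0); w=world(p,g,st)
    # paver front edge: min x per y bin of points near top height
    on=(abs(w[:,2]-zt)<0.015)&(w[:,0]>0.3)&(w[:,0]<0.9)
    q=w[on]; ys=[];xs=[]
    for y in np.arange(-0.4,0.4,0.01):
        b=q[abs(q[:,1]-y)<0.005,0]
        if len(b)>10: ys.append(y); xs.append(np.percentile(b,0.5))
    ys,xs=np.array(ys),np.array(xs); return ys,xs
def rect(p,st=None):
    m=masks_of(p,"platter")[0]; g=np.argwhere(m["region"]&(p["z_map"]>0)); w=world(p,g,st)
    w=w[abs(w[:,2]-np.median(w[:,2]))<0.01]
    return m["p"],cv2.minAreaRect((w[:,:2]*1000).astype(np.float32)),np.median(w[:,2])
E
python3 - <<'E'
from m import *
for n in ("top","side"):
    p=capture(n); ys,xs=edge_and_platter(p)
    md=np.median(xs); k=abs(xs-md)<0.02; print(n,np.polyfit(ys[k],xs[k],1),k.sum(),np.round(xs[::6],3)); print(rect(p), cv2.boxPoints(rect(p)[1]))
E
```

```text
top [-0.02138585  0.40985626] 80 [0.419 0.417 0.415 0.414 0.413 0.41  0.411 0.409 0.408 0.407 0.405 0.403
 0.403 0.402]
(0.69, ((544.4863891601562, -62.65110778808594), (152.69924926757812, 244.352783203125), 5.160987854003906), np.float64(0.12386014702344816)) [[ 457.456      52.16198 ]
 [ 479.43658  -191.20018 ]
 [ 631.5168   -177.4642  ]
 [ 609.5362     65.897964]]
side [-0.02368065  0.41064196] 80 [0.42  0.419 0.416 0.416 0.417 0.413 0.412 0.411 0.408 0.406 0.405 0.404
 0.402 0.402]
(0.75, ((544.3252563476562, -56.17662048339844), (149.35958862304688, 244.35186767578125), 5.663692474365234), np.float64(0.12277401840306756)) [[ 457.95258    58.032806]
 [ 482.06744  -185.12622 ]
 [ 630.69794  -170.38605 ]
 [ 606.58307    72.77298 ]]
```

View pics/top1.png

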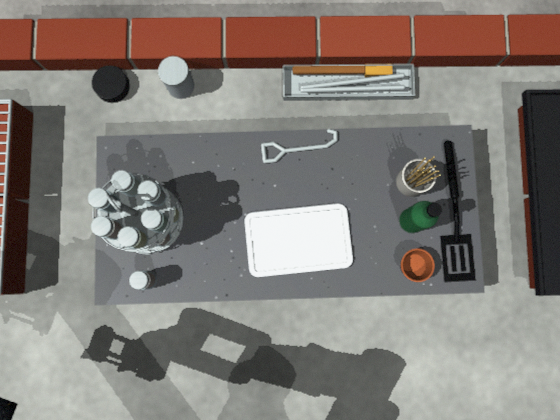

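View pics/side1.png

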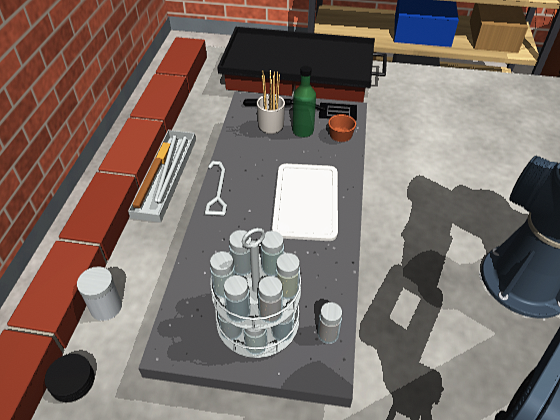

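Call:
{"op": "send_rows", "data": {"moves": "87 0 -27 0 -7.16; 87 0 -27 0 -7.16; 87 0 -27 0 -7.16; 87 0 0 0 0; 87 -29 0 -8.6 0; 87 -29 0 -8.6 0; 87 -29 0 -8.6 0; 87 -29 0 -8.6 0; 87 -29 0 -8.6 0; 87 -29 0 -8.6 0; 87 -29 0 -8.6 0; 87 -29 0 -8.6 0; 87 -29 0 -8.6 0; 87 -29 0 -8.6 0; 87 -29 0 -8.6 0; 87 -29 0 -8.6 0; 87 -29 0 -8.6 0; 87 -29 0 -8.6 0; 87 -29 0 -8.6 0; 87 0 0 0 0"}}

```text
time_s: 3.27
position: [0.3562, 0.1506, 0.3035]
tcp_rot: [[-0.016, 0.001, -1.0], [1.0, -0.002, -0.016], [-0.002, -1.0, -0.001]]
force: [0.5, 0.9, -0.4]
opening: 0.996
```

Call:
{"op": "send_rows", "data": {"moves": "87 -30 0 -16 0; 87 -30 0 -16 0; 87 -30 0 -16 0; 87 -30 0 -16 0; 87 -30 0 -16 0; 87 -30 0 -16 0; 87 -30 0 -16 0; 87 0 0 -20 0; 87 0 0 -20 0; 87 0 0 -20 0; 87 0 0 0 0; 87 0 0 0 0"}}

```text
time_s: 4.27
position: [0.5312, -0.051, 0.3028]
tcp_rot: [[-0.022, -0.002, -1.0], [1.0, 0.001, -0.022], [0.001, -1.0, 0.002]]
force: [-0.3, -0.4, -0.6]
opening: 1.002
```

Run:
```python
from m import *
s=read_state(); p=capture("wrist"); cv2.imwrite("pics/w1.png",p["image"]); print(s["position"],np.round(p["tool_from_camera"],3).tolist())
ys,xs=edge_and_platter(p,s); print(np.round(np.c_[ys,xs],3).tolist()); r=rect(p,s); print(r,cv2.boxPoints(r[1]))
for o in ("platter_front_left","platter_front_right","platter"):
    for m in mark_of(p,o)[:1]: print(o,m["p"],m["pixel"],world(p,m["pixel"],s))
```

```text
[ 0.53120312 -0.0509899   0.30277908] [[1.0, 0.001, -0.0, -0.0], [-0.001, 0.266, -0.964, -0.163], [-0.001, 0.964, 0.266, 0.072], [0.0, 0.0, 0.0, 1.0]]
[[-0.39, 0.553], [-0.38, 0.527], [-0.37, 0.528], [-0.36, 0.418], [-0.35, 0.417], [-0.34, 0.417], [-0.33, 0.417], [-0.32, 0.416], [-0.31, 0.416], [-0.3, 0.416], [-0.29, 0.416], [-0.28, 0.416], [-0.27, 0.416], [-0.26, 0.415], [-0.25, 0.415], [-0.24, 0.415], [-0.23, 0.415], [-0.22, 0.415], [-0.21, 0.414], [-0.2, 0.414], [-0.19, 0.414], [-0.18, 0.414], [-0.17, 0.414], [-0.16, 0.413], [-0.15, 0.413], [-0.14, 0.413], [-0.13, 0.413], [-0.12, 0.413], [-0.11, 0.412], [-0.1, 0.413], [-0.09, 0.412], [-0.08, 0.412], [-0.07, 0.412], [-0.06, 0.412], [-0.05, 0.411], [-0.04, 0.411], [-0.03, 0.411], [-0.02, 0.411], [-0.01, 0.411], [0.0, 0.41], [0.01, 0.41], [0.02, 0.409], [0.03, 0.41], [0.04, 0.409], [0.05, 0.409], [0.06, 0.408], [0.07, 0.408], [0.08, 0.408], [0.09, 0.408], [0.1, 0.408], [0.11, 0.407], [0.12, 0.407], [0.13, 0.407], [0.14, 0.407], [0.15, 0.407], [0.16, 0.406], [0.17, 0.406], [0.18, 0.406], [0.19, 0.406], [0.2, 0.405], [0.21, 0.405], [0.22, 0.405], [0.23, 0.405], [0.24, 0.405], [0.25, 0.404], [0.26, 0.406], [0.27, 0.439], [0.28, 0.475], [0.29, 0.51]]
(0.63, ((547.657958984375, -61.816619873046875), (156.9537353515625, 248.40298461914062), 4.570405006408691), np.float64(0.1246277602598275)) [[ 459.53378    55.736576]
 [ 479.32748  -191.87653 ]
 [ 635.7821   -179.36981 ]
 [ 615.9884     68.243286]]
platter_front_left 0.98 [136.8, 349.2] [[0.45859895 0.03026667 0.11734887]]
platter_front_right 0.83 [153.1, 177.9] [[ 0.48108847 -0.16313639  0.12750635]]
platter 0.76 [207.6, 267.1] [[ 0.5415158  -0.06162985  0.12579293]]
```

Call:
{"op": "send_rows", "data": {"moves": "87 -3 0 -28 0; 87 -3 0 -28 0; 87 -3 0 -28 0; 87 -3 0 -28 0; 87 -1 0 -29 0; 87 0 0 0 0; 87 0 30 0 0; 87 0 30 0 0; 87 0 30 0 0; 87 0 30 0 0; 87 0 30 0 0; 87 0 15 0 0; 87 0 5 0 0; 87 0 0 0 0; 87 0 0 0 0"}}

```text
time_s: 5.77
position: [0.6727, -0.0617, 0.1347]
tcp_rot: [[-0.022, 0.001, -1.0], [1.0, -0.0, -0.022], [-0.0, -1.0, -0.001]]
force: [0.5, 0.3, 0.7]
opening: 0.998
```

Run:
```python
from m import *
s=read_state(); p=capture("wrist"); cv2.imwrite("pics/w2.png",p["image"]); print(s["position"],s["force"])
```

```text
[ 0.67271272 -0.06170654  0.13469543] [0.50705408 0.25218698 0.73427341]
```

View pics/w2.png

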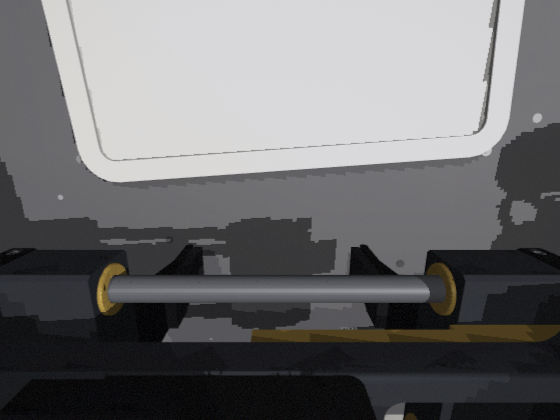

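Call:
{"op": "send_rows", "data": {"moves": "87 0 5 0 0; 87 0 5 0 0; 87 0 3.5 0 0; 87 0 0 0 0; 87 0 0 0 0; 87 0 0 10 0; 87 0 0 10 0; 87 0 0 6 0; 87 0 0 5 0; 87 0 0 5 0; 87 0 0 5 0; 87 0 0 5 0; 87 0 0 5 0; 87 0 0 5 0; 87 0 0 0 0"}}

```text
time_s: 7.07
position: [0.6154, -0.0628, 0.1202]
tcp_rot: [[-0.022, -0.001, -1.0], [1.0, 0.0, -0.022], [0.0, -1.0, 0.001]]
force: [-0.1, -0.7, -0.3]
opening: 1.002
```

Call:
{"op": "send_rows", "data": {"moves": "87 0 0 5 0; 87 0 0 5 0; 87 0 0 5 0; 87 0 0 5 0; 87 0 0 5 0; 87 0 0 5 0; 87 0 0 5 0; 87 0 0 5 0; 87 0 0 5 0; 87 0 0 5 0; 87 0 0 5 0; 87 0 0 5 0; 87 0 0 5 0; 87 0 0 5 0; 87 0 0 0 0; 87 0 0 0 0"}}

```text
time_s: 8.4
position: [0.5446, -0.064, 0.1196]
tcp_rot: [[-0.022, -0.004, -1.0], [1.0, 0.001, -0.022], [0.001, -1.0, 0.004]]
force: [-0.1, 0.3, -0.1]
opening: 1.0
```

```bash
cat > c.py <<'E'
from m import *
import sys
s=read_state(); print(s["position"],s["force"])
for n in ("top","side"):
    p=capture(n); cv2.imwrite(f"pics/{n}{sys.argv[1]}.png",p["image"]); r=rect(p); print(n,r,cv2.boxPoints(r[1]).round(0).tolist())
    for o in ("platter_front_left","platter_front_right"):
        for m in mark_of(p,o)[:1]: print(o,m["p"],m["pixel"],world(p,m["pixel"]))
E
python3 c.py 2
```

```text
[ 0.54461843 -0.06401832  0.11963795] [-0.08546361  0.34943226 -0.13570171]
top (0.9, ((456.124267578125, -57.1600341796875), (245.29725646972656, 130.0745391845703), 86.88861083984375), np.float64(0.1241712991599836)) [[385.0, -176.0], [514.0, -183.0], [528.0, 62.0], [398.0, 69.0]]
platter_front_right 0.81 [311.6, 341.7] [[ 0.37382869 -0.17185077  0.00125744]]
side (0.68, ((457.3701171875, -57.4520263671875), (253.54623413085938, 152.39089965820312), 89.16927337646484), np.float64(0.1227687480312123)) [[379.0, -183.0], [532.0, -185.0], [535.0, 68.0], [383.0, 70.0]]
platter_front_right 0.75 [181.2, 373.7] [[ 0.3875878  -0.14699376  0.12400258]]
```

Call:
{"op": "send_rows", "data": {"moves": "87 0 0 4 0; 87 0 0 4 0; 87 0 0 4 0; 87 0 0 4 0; 87 0 0 3 0; 87 0 0 0 0; 87 0 0 0 0; 87 0 0 -5 0; 87 0 0 -10 0; 87 0 -10 -10 0; 87 0 -30 0 0; 87 0 -30 0 0; 87 0 -30 0 0; 87 0 -30 0 0; 87 0 -30 25 0; 87 0 -30 25 0; 87 0 0 25 0; 87 0 0 25 0; 87 0 0 0 0; 87 0 0 0 0"}}

```text
time_s: 10.47
position: [0.4523, -0.0664, 0.3107]
tcp_rot: [[-0.022, 0.001, -1.0], [1.0, -0.0, -0.022], [-0.0, -1.0, -0.001]]
force: [0.4, -0.3, 0.4]
opening: 0.999
```

```bash
python3 c.py 3
python3 - <<'E'
from m import *
s=read_state(); p=capture("wrist"); cv2.imwrite("pics/w3.png",p["image"]); r=rect(p,s); print(r,cv2.boxPoints(r[1]))
m=masks_of(p,"platter")[0]; w=world(p,np.argwhere(m["region"]&(p["z_map"]>0)),s); w=w[abs(w[:,2]-.1245)<.01]
for y in np.arange(-.16,.05,.02):
    b=w[abs(w[:,1]-y)<.006]
    if len(b): print(round(y,2),np.percentile(b[:,0],[0.5,99.5]).round(4),round(.411-.0225*(y+.05),4))
E
```

```text
[ 0.45234781 -0.06638932  0.31070217] [ 0.41325339 -0.29426646  0.39103782]
top (0.82, ((439.24114990234375, -53.914703369140625), (149.47511291503906, 235.454345703125), 0.6831166744232178), np.float64(0.1245407242966593)) [[363.0, 63.0], [366.0, -173.0], [515.0, -171.0], [513.0, 65.0]]
platter_front_left 0.67 [317.2, 257.0] [[0.4051905  0.00865084 0.68378168]]
side (0.76, ((441.44573974609375, -58.6883544921875), (151.69947814941406, 256.375244140625), 1.1002774238586426), np.float64(0.12286639481961309)) [[363.0, 68.0], [368.0, -188.0], [520.0, -185.0], [515.0, 71.0]]
platter_front_left 0.69 [240.3, 381.7] [[ 0.34640642 -0.06747176 -0.00475316]]
platter_front_right 0.8 [180.8, 381.6] [[ 0.36774933 -0.15606163  0.12200584]]
(0.65, ((441.09625244140625, -56.89775085449219), (150.53921508789062, 246.90887451171875), 1.1853176355361938), np.float64(0.12469970875440457)) [[ 363.28894   64.97322]
 [ 368.39655 -181.88281]
 [ 518.90356 -178.76872]
 [ 513.79596   68.08731]]
-0.16 [0.3702 0.5155] 0.4135
-0.14 [0.3677 0.5174] 0.413
-0.12 [0.3673 0.517 ] 0.4126
-0.1 [0.3669 0.5163] 0.4121
-0.08 [0.3665 0.5163] 0.4117
-0.06 [0.366  0.5156] 0.4112
-0.04 [0.3656 0.5153] 0.4108
-0.02 [0.3651 0.5151] 0.4103
-0.0 [0.3648 0.5144] 0.4099
0.02 [0.3644 0.5137] 0.4094
0.04 [0.3642 0.5108] 0.409
```

View pics/w3.png

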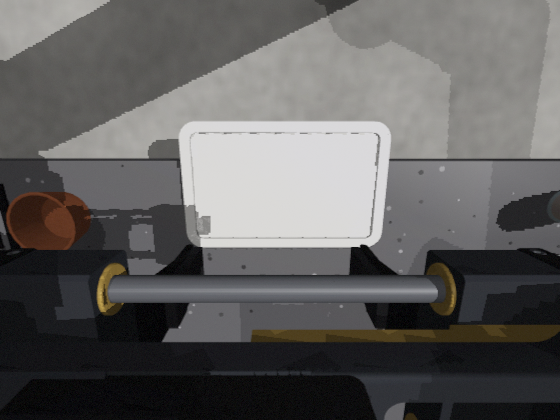

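Call:
{"op": "send_rows", "data": {"moves": "87 0 0 -25 0; 87 0 0 -25 0; 87 0 0 -25 0; 87 0 0 -25 0; 87 0 0 0 0; 87 0 30 0 0; 87 0 30 0 0; 87 0 30 0 0; 87 0 30 0 0; 87 0 30 0 0; 87 0 20 0 0; 87 0 10 0 0; 87 0 9 0 0; 87 0 0 0 0; 87 0 0 10 0; 87 0 0 9 0; 87 0 0 3 0; 87 0 0 2 0; 87 0 0 0 0; 87 0 0 0 0"}}

```text
time_s: 12.68
position: [0.5287, -0.065, 0.1217]
tcp_rot: [[-0.022, 0.002, -1.0], [1.0, -0.0, -0.022], [-0.001, -1.0, -0.002]]
force: [-0.2, -0.5, -0.3]
opening: 0.999
```

Call:
{"op": "send_rows", "data": {"moves": "87 0 0 2 0; 87 0 0 2 0; 87 0 0 2 0; 87 0 0 1.7 0; 87 0 0 0 0; 87 0 0 0 0; 87 0 0 -5 0; 87 0 0 -10 0; 87 0 -10 -10 0; 87 0 -30 0 0; 87 0 -30 0 0; 87 0 -30 0 0; 87 0 -30 0 0; 87 0 -30 25 0; 87 0 -30 25 0; 87 0 0 25 0; 87 0 0 25 0; 87 0 0 0 0; 87 0 0 0 0"}}

```text
time_s: 14.27
position: [0.4449, -0.0663, 0.3112]
tcp_rot: [[-0.022, -0.001, -1.0], [1.0, 0.0, -0.022], [0.0, -1.0, 0.001]]
force: [0.6, 0.1, 0.4]
opening: 1.0
```

Run:
```python
from m import *
s=read_state(); p=capture("wrist"); r=rect(p,s); print(s["time_s"],s["position"],r)
ys,xs=edge_and_platter(p,s); k=(abs(xs-.411)<.01); f=np.polyfit(ys[k],xs[k],1); print(f)
m=masks_of(p,"platter")[0]; w=world(p,np.argwhere(m["region"]&(p["z_map"]>0)),s); w=w[abs(w[:,2]-.1245)<.01]
for y in np.arange(-.16,.05,.04):
    b=w[abs(w[:,1]-y)<.006]; a=np.percentile(b[:,0],0.5); print(round(y,2),a.round(4),(np.polyval(f,y)-a).round(4))
p=capture("top"); cv2.imwrite("pics/top4.png",p["image"])
for o in ("lid_lifter","flipper","ramekin","spice_jar","oil_bottle","skewer_cup"):
    for m in masks_of(p,o)[:1]: print(o,np.round(m["bbox"],1))
```

```text
14.2667 [ 0.4449262  -0.06627835  0.31123451] (0.68, ((436.0274963378906, -55.08843231201172), (150.39093017578125, 245.0760040283203), 1.3021249771118164), np.float64(0.12470788585198911))
[-0.02057176  0.40907875]
-0.16 0.3642 0.0482
-0.12 0.3624 0.0492
-0.08 0.3616 0.0492
-0.04 0.3608 0.0491
0.0 0.3599 0.0491
0.04 0.3593 0.0489
lid_lifter [261.3 128.2 335.3 164. ]
flipper [441.7 145.1 476.6 284.2]
ramekin [400.1 250.3 432.6 282. ]
spice_jar [128.4 270.7 156.7 293.7]
oil_bottle [398.1 200.3 443.3 232.4]
skewer_cup [399.1 160.3 438.9 196. ]
```

View pics/top4.png

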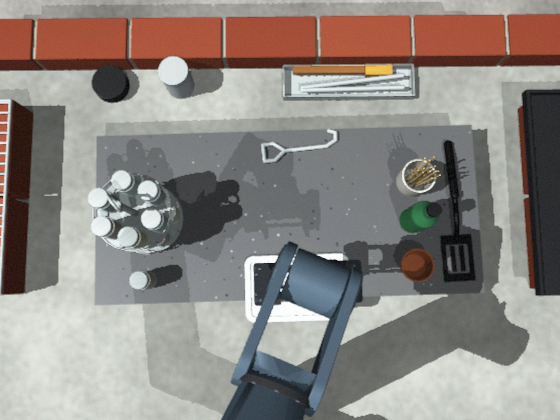

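The top view shows the bystanders unmoved, with the platter straddling the front edge around (295,290). The overhang is about 49 mm and parallel to the edge, and the arm is clear, so I'm handing in.

```bash
python3 -c "
from rig import *
print(hand_in())"
```

```text
the job is handed in; nothing more can be done
None
```

I pushed the platter along the stone with the open fingertips against its rear side, in two pushes, and turned it parallel to the paver's front edge on the way. I then raised the arm clear and handed in at about 14.5 s; no verdict is reported.

- **Overhang:** the last wrist-camera check put the front side 48–49 mm past the edge along its length. It is parallel to within about 1 mm, and the platter's top height was right for lying flat.
- **Bystanders:** the skewer cup, flipper, lid lifter, oil bottle, spice jar and ramekin were within about 3 px of their starting boxes in the top view. The carousel looked unturned; I judged that from the picture only.
- **Disagreement:** while the arm was still over the platter, the first top-view outline fit was partly hidden and read a few degrees off. Once the arm was clear, the wrist view agreed with the side view on the position.

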